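# Hold a lamp cartridge in the bayonet test socket

### The arm

A 7-joint arm with a two-finger parallel gripper is mounted at the origin on a cart in front of the work surface, level with it; the furniture and walls round the work are solid. World frame = base frame: x ahead of the robot, y to its left, z up, the work surface at z = 0. Lengths are in mm, angles in degrees, forces in N, time in s.
With the tool pointing down it reaches from about 425 to 925 mm from the base axis. Payload 6.8 kg.
Tool frame: the origin (TCP) lies on the centre line of the jaws, within the pads' length; the fingertips stand 25 mm ahead of it and the grasp point (between the pads) lies 6 mm ahead of it (manip.tip_extent is the distance from the TCP to the fingertips, in mm); z points along the fingers, y is the line along which they close (so a half turn about z gives the same grasp; the last joint's range is limited). The gripper opens to 88 mm and grips with 3 to 60 N. Pads are 20 mm wide; open, the fingers measure 115 mm over their backs; the gripper's body (75 mm by 178 mm) begins 61 mm behind the grasp point.
Start: joints at [59.639, 27.33, 1.283, 89.118, -0.659, 63.558, -4.761], TCP at [276.358, -615.852, 247.664] pointing down, gripper open.
Joint ranges: [-169.35, 169.35], [-19.33, 120.38], [-80.79, 83.38], [13.8, 139.57], [-78.32, 258.32], [9.67, 109.79], [-169.56, 169.56]. Speed limits (degrees/s): [136.94, 136.94, 180, 180, 180, 180, 180].

### API

Orientations are given as a 3x3 rotation matrix whose columns are the frame's x, y, z axes.
In Python, from bench import manip, grab_frame, camera_params, find_in gives the robot as it stands. The module is installed in compiled form; this text tells all that it offers. Calls block until the motion is done:
- manip.goto(position, orientation): joint-space move of the TCP to a pose.
- manip.move_straight(position, rot=None, velocity=150): straight line of the TCP; rot=None keeps the orientation; velocity is the mean speed in mm/s.
- manip.movej(angles): joint-space move.
- manip.command_gripper(opening, grip_force=None): finger opening in mm; grip_force is the grip in N (None keeps the last); returns when the fingers have stopped.
- manip.sleep(seconds).
- manip.inverse_kinematics(position, orientation): joint angles nearest the present ones, or None.
- grab_frame(name): name is "side" or "top"; returns the picture (384x512x3 uint8, red, green, blue); there is no depth.
- camera_params(name): a dict with "fx", "fy", "cx", "cy" (pixels), "position" and "orientation" of the camera in the world. Camera axes: x right, y up, looking along -z (the intrinsics and any distortion apply to the point x, -y, -z); pixel columns grow to the right and rows downward; lengths in mm; the calibration is good to about 2 mm. A picture is of the moment at which its call begins. camera_params takes no time and is no camera call.
A pose or a line that the arm cannot do raises manip.IKError and nothing moves.
- manip.hand_in(): hands the job in; it is judged then, once.
Trained networks look in the newest picture that a camera, given by its name, has taken for a name from the list of things; names that differ only in an ending like _2 or _b are one class to them, and where a whole thing is asked for, a point or a joint stands for the part that bears it (a point fixed in the world has none). Each returns a list of dicts, best first, with "conf" (0 to 1); they miss things now and then, are a little off and sometimes report something else, mostly with a low value. They report only what shows in the picture. A call takes as long as a camera call.
- find_in(camera, query): "location" ([x, y, z] in mm, in world coordinates, good to about 4 mm: the middle of the surface that is visible of it).
Readings, each from a call of its own:
- manip.get_clock(): time.
- manip.get_q(): joint angles.
- manip.get_qvel(): joint speeds.
- manip.get_effort(): joint torques, N m.
- manip.get_ee_pos(): TCP position.
- manip.get_ee_rot(): TCP orientation.
- manip.get_wrist_force(): force on the tool from outside, world axes, zero at the start.
- manip.get_torque(): the same for the moment, N m.
- manip.get_finger_gap(): finger opening in mm.
- manip.get_finger_force(): force on a finger pad.
Only numpy, scipy, OpenCV 4.12 (cv2) and the standard library are available. Lean on these libraries where they do the work, as an engineer would, in place of code of your own. Each camera call takes 0.05 s, during which the arm holds its last target. There are 200 camera calls.

### The job

Take the blue lamp cartridge out of its rest and fit it in the round bayonet test socket: line its two side lugs up with the two slots, push it straight down against the spring until its black collar is on the rim, then turn it a quarter turn clockwise (seen from above) against the return spring to the stop. The spring would turn it back, so finish while still gripping the lamp and holding it turned home for the test; leave the orange lamp, the round meter, the tape roll and the syringe where they are.

Things in the scene. Friction and masses are not known exactly. Their poses are not given: they have to be found in the camera images.
- lamp_blue_mid (a point): Blue lamp cartridge (loose, 0.12 to 0.21 kg, 74 mm tall), upright; point on its axis half-way up, 37 mm above its underside. z up, x along its lugs and its grip bar. Nose: 32 mm diameter, 26 mm long, foot chamfered 3 mm. One lug to +x, one to -x: 9 mm wide, reaching 24 mm from the axis, 8 to 14 mm above the underside. A half turn about z gives the same fit.
- lamp_blue_grip (a point): Point on the blue lamp's axis in its grip bar, 55 mm above its underside; axes as lamp_blue_mid. The blue bar is 44 mm (x) by 22 mm (y), flat-sided, 34 to 74 mm above the underside: grip it across y. Below it is the black collar, 52 mm diameter, 26 to 34 mm above the underside.
- lamp_orange_mid (a point): The orange lamp cartridge, same shape, same point; it stays in the rest.
- lamp_rest: Fixed grey rest, 75 (x) x 185 (y) x 15 mm, origin at the centre of its underside. Two round wells 7 mm deep, 55 mm to +y and -y, loosely hold the noses of the blue and the orange lamp; which is in which varies.
- socket_mouth (a point): Centre of the mouth of the fixed test socket, on its top rim: aluminium ring 68 mm diameter, 7 mm thick, 60 mm above the bench, over a black body on a grey base of 104 mm diameter. z up; x along the two straight slots, 14 mm wide, that open to +x and -x off the 36 mm bore. A grey terminal block on the base marks +x; a half turn is the same.
- plunger (a joint): Spring plunger in the socket: 0 up, grows in m as it is pushed. The nose meets it with the lamp's underside 14 mm below the mouth; force 1.5 N there, 7.5 N at 0.012, when the collar is on the rim (underside 26 mm below the mouth). With the underside 21 mm or more below the mouth the lugs are under the ring and can turn; let up, they bear on the ring from below (0.007).
- turn (a joint): Brass inner ring of the socket, which the lugs carry round: 0 with its grooves under the slots (its spring keeps it there), grows clockwise seen from above to the stop at 1.45 rad; spring 0.09 rising to 0.22 N m. The lugs have about 0.12 rad of play either way in the grooves, so the lamp itself turns up to about 1.57 rad.
- uv_meter: White round meter, 100 mm diameter, 16 mm high; bystander, origin at its underside.
- tape_amber: Roll of amber tape, 84 mm diameter, 19 mm high; bystander, origin at its underside.
- syringe_1: Amber syringe lying down, 149 mm long, 33 mm wide, 20 mm high; bystander, origin at its underside.

How it is judged (in metres and radians):
On the way:
1. the blue lamp is pushed down in the socket, collar nearly on the rim, not yet turned (value of joint plunger above 0.0075 m and z of lamp_blue_mid in the frame of socket_mouth below 0.016 m and horizontal distance between lamp_blue_mid and socket_mouth below 0.006 m and value of joint turn below 0.5 rad), for 0.1 s.
At the end, for the whole second after the job is handed in: The blue lamp is in the socket with its lugs under the ring (collar within 8 mm of the rim, axis within 6 mm, upright within 0.1 rad), the inner ring is turned past 1.2 rad, the lamp is at rest and the fingers still grip it (over 1 N) (value of joint turn above 1.2 rad and z of lamp_blue_mid in the frame of socket_mouth below 0.019 m and horizontal distance between lamp_blue_mid and socket_mouth below 0.006 m and angle between lamp_blue_mid's own z axis and vertical below 0.1 rad and contact force between the fingers and lamp_blue above 1 N and linear speed of lamp_blue below 0.02 m/s); the arm keeps its last pose, push and grip.
It fails at once if the orange lamp is moved more than 25 mm or tipped (distance of lamp_orange_mid from where it was at the start of the episode above 0.025 m or angle between lamp_orange_mid's own z axis and vertical above 0.4 rad).
It fails at once if the meter, tape roll or syringe is moved more than 30 mm (distance of any of uv_meter, tape_amber, syringe_1 from where it was at the start of the episode above 0.03 m).
It also fails if it takes over 45 s, if anything falls off the work surface, if the arm or the gripper's body presses on something with over 40 N, if the wrist force passes 120 N, or if a joint passes its speed limit or range.

## Working session

There is one attempt and no reset: what is moved stays moved. The work goes in short steps, each a Python script; the robot and the scene stay as the last script left them, time stands still between calls to the robot, and variables do not carry over. Pictures are saved under pics/ and viewed, at most 10 in all, crops included, and the job is handed in when it is done.

```bash
mkdir -p pics; python3 - <<'E'
from bench import manip, grab_frame, camera_params, find_in
import cv2
for c in("top","side"):
    im=grab_frame(c); cv2.imwrite(f"pics/{c}0.png",im[:,:,::-1])
    p=camera_params(c); print(c,p)
    for q in("lamp_blue_mid","lamp_orange_mid","lamp_rest","socket_mouth","turn","uv_meter","tape_amber","syringe_1"):
        try: print(q,[(d["location"],round(d["conf"],2)) for d in find_in(c,q)[:2]])
        except Exception as e: print(q,e)
print(manip.get_clock(),manip.get_ee_rot())
E
```

```text
top {'fx': 467.7284315717525, 'fy': 467.7284315717525, 'cx': 255.45867811934397, 'cy': 193.20776017869784, 'position': array([ 393.87513094,  -38.74940619, 1383.31535502]), 'orientation': array([[-0.00567737,  0.99869088, -0.05083591],
       [-0.99984306, -0.00652237, -0.01647185],
       [-0.01678186,  0.05073442,  0.99857117]])}
lamp_blue_mid [([507.6, 127.7, 72.7], 0.51)]
lamp_orange_mid [([507.3, 232.8, 69.7], 0.66)]
lamp_rest [([505.3, 189.1, 14.4], 0.73), ([505.5, 128.0, 71.9], 0.71)]
socket_mouth [([555.2, -181.6, 9.5], 0.7)]
turn []
uv_meter [([520.4, -329.5, 11.1], 0.67)]
tape_amber [([366.0, -22.6, 19.6], 0.59)]
syringe_1 [([367.4, -246.7, 15.7], 0.63)]
side {'fx': 362.8501202259921, 'fy': 362.8501202259921, 'cx': 255.95849080989913, 'cy': 188.8943181107787, 'position': array([ 97.18905054, 758.14259856, 552.09991696]), 'orientation': array([[-0.89320139,  0.22500521, -0.38931213],
       [-0.44944504, -0.42017009,  0.78832496],
       [ 0.01379991,  0.87910736,  0.47642399]])}
lamp_blue_mid [([501.3, 144.2, 54.9], 0.84)]
lamp_orange_mid [([503.8, 254.4, 58.2], 0.67)]
lamp_rest [([490.1, 206.2, 17.8], 0.93)]
socket_mouth []
turn []
uv_meter [([517.7, -316.4, 13.5], 0.76)]
tape_amber [([363.4, -11.1, 20.8], 0.79)]
syringe_1 []
0.9 [[ 9.12355907e-01  4.09397971e-01  3.15613784e-05]
 [ 4.09397972e-01 -9.12355907e-01 -2.03501274e-05]
 [ 2.04639091e-05  3.14877232e-05 -9.99999999e-01]]
```

```bash
python3 - <<'E'
import cv2
im=cv2.imread("pics/top0.png"); 
cv2.imwrite("pics/t2.png",cv2.resize(im,(800,600),interpolation=cv2.INTER_CUBIC))
a=cv2.resize(im[90:210,110:260],(800,600)[:2],interpolation=cv2.INTER_CUBIC)
E
```

```text
(no output)
```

View pics/t2.png

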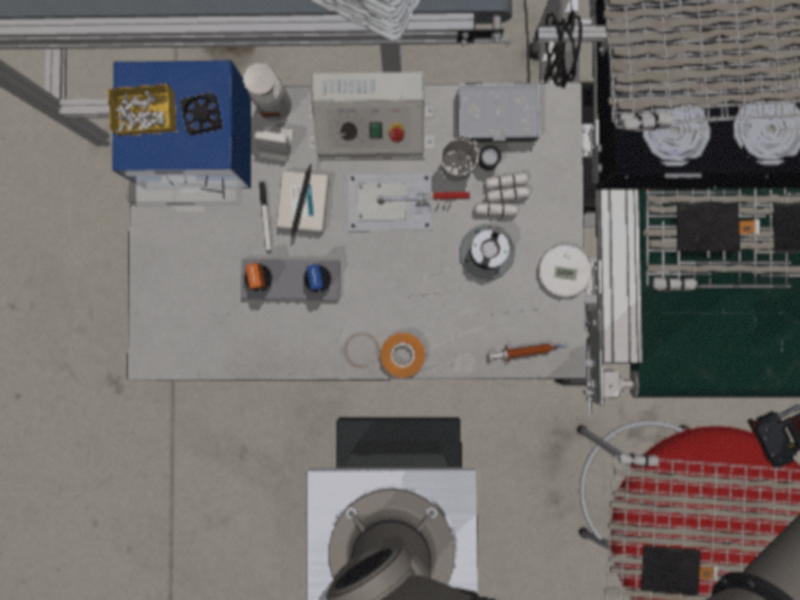

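View pics/side0.png

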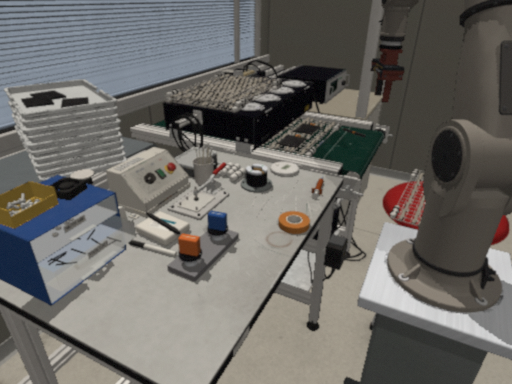

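```bash
python3 - <<'E'
import cv2,numpy as np
im=cv2.imread("pics/top0.png"); s=cv2.imread("pics/side0.png")
f=lambda im,x,y:cv2.resize(im[y:y+30,x:x+40],(400,300),interpolation=cv2.INTER_CUBIC)
g=lambda im,x,y:cv2.resize(im[y:y+60,x:x+80],(400,300),interpolation=cv2.INTER_CUBIC)
cv2.imwrite("pics/c1.png",np.vstack([np.hstack([f(im,293,144),f(im,183,163)]),np.hstack([f(s,237,160),g(s,165,205)])]))
E
```

```text
(no output)
```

View pics/c1.png

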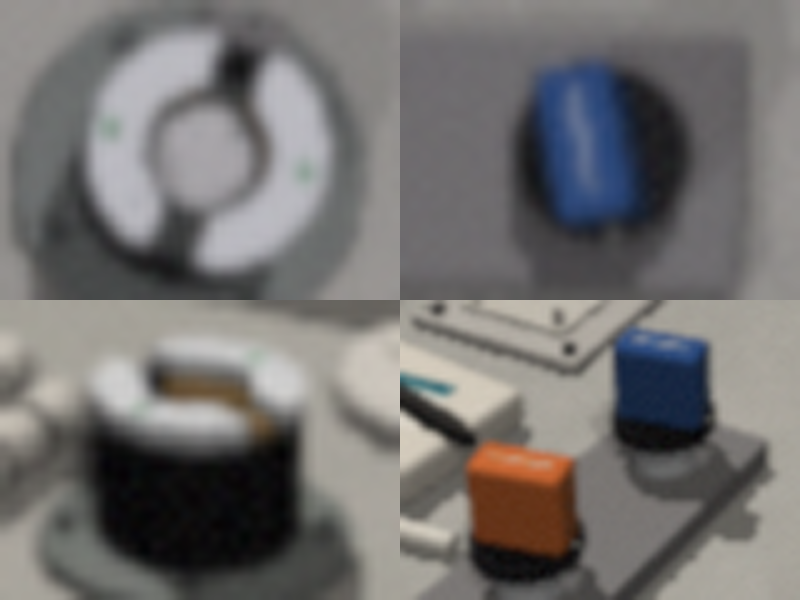

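```bash
cat > h.py <<'E'
import numpy as np, cv2
from scipy.optimize import minimize
from bench import manip, grab_frame, camera_params, find_in
S=8
def proj(c,P):
    p=camera_params(c); q=(np.asarray(P,float)-p["position"])@p["orientation"]
    return np.c_[p["cx"]+p["fx"]*q[:,0]/-q[:,2], p["cy"]-p["fy"]*q[:,1]/-q[:,2]]
def fill(polys,win):
    x0,y0,w,h=win; m=np.zeros((h*S,w*S),np.float32)
    for uv,v in polys:
        cv2.fillPoly(m,[np.round(((uv-[x0,y0]+.5)*S-.5)*16).astype(np.int32)],v,shift=4)
    return cv2.GaussianBlur(cv2.resize(m,(w,h),interpolation=cv2.INTER_AREA),(0,0),.6)
def pose(x,y,th,P): 
    c,s=np.cos(th),np.sin(th); P=np.asarray(P,float)
    return np.c_[x+c*P[:,0]-s*P[:,1], y+s*P[:,0]+c*P[:,1], P[:,2]]
def box_mask(c,win,x,y,th,z0,z1):
    P=[[a*22,b*11,z] for a in(-1,1) for b in(-1,1) for z in(z0,z1)]
    return fill([(cv2.convexHull(proj(c,pose(x,y,th,P)).astype(np.float32))[:,0],1.)],win)
def corr(a,b,w=None):
    if w is not None: a,b=a[w],b[w]
    return np.corrcoef(a.ravel(),b.ravel())[0,1]
def blue(im): im=im.astype(float); return np.clip(im[:,:,2]-im[:,:,0]-12,0,45)   # saturate: shading-independent
def window(c,xyz,r): u=proj(c,[xyz])[0].astype(int); return (u[0]-r,u[1]-r,2*r,2*r)
def crop(im,w): return im[w[1]:w[1]+w[3],w[0]:w[0]+w[2]]
def best(f,x0,scale):
    sim=np.array([x0]+[np.array(x0)+np.eye(len(x0))[i]*scale[i] for i in range(len(x0))])
    r=minimize(f,x0,method="Nelder-Mead",options=dict(initial_simplex=sim,xatol=.02,fatol=1e-5)); return r.x,r.fun
def fit_lamp(ims,x,y,th,zb):
    """zb: height of underside"""
    ws={c:window(c,(x,y,zb+54),18) for c in ims}
    f=lambda p:-sum(corr(box_mask(c,ws[c],p[0],p[1],p[2]/57.3,zb+34,zb+74),crop(blue(ims[c]),ws[c])) for c in ims)
    return best(f,[x,y,np.degrees(th)],[5,5,8])
def ring_mask(c,win,x,y,th):
    t=np.linspace(0,2*np.pi,90); circ=lambda r:np.c_[r*np.cos(t),r*np.sin(t),0*t+60]
    sl=[[-40,-7,60],[40,-7,60],[40,7,60],[-40,7,60]]
    pp=lambda P:proj(c,pose(x,y,th,P))
    return fill([(pp(circ(34)),1.),(pp(sl),0.),(pp(circ(18)),0.)],win), fill([(pp(circ(17)),1.)],win)
def fit_socket(im,x,y,th,c="top"):
    w=window(c,(x,y,60),18); g=np.clip((crop(im,w).mean(2)-140)/60,0,1)
    def f(p):
        m,h=ring_mask(c,w,p[0],p[1],p[2]/57.3); return -corr(m,g,h<.1)
    return best(f,[x,y,np.degrees(th)],[5,5,8])
E
python3 - <<'E'
from h import *
T=cv2.imread("pics/top0.png")[:,:,::-1]; Sd=cv2.imread("pics/side0.png")[:,:,::-1]
p=camera_params("top"); Rm=p["orientation"]
d=Rm@np.array([(313.35-p["cx"])/p["fx"],-(158.55-p["cy"])/p["fy"],-1]); g=p["position"]+d*(60-p["position"][2])/d[2]; print(g)
for t0 in(0,-20,20): print(t0,fit_socket(T,g[0],g[1],np.radians(t0)))
for im in({"top":T},{"side":Sd},{"top":T,"side":Sd}):
  for t0 in(0,15): print(list(im),fit_lamp(im,507,128,np.radians(t0),8))
E
```

```text
[ 558.65653596 -181.79919952   60.        ]
0 (array([ 558.77431677, -181.90941178,  -20.06779948]), np.float64(-0.9379728987734476))
-20 (array([ 559.07402009, -182.04982264,  -19.81069091]), np.float64(-0.938772681536809))
20 (array([ 559.25929805, -182.16449411,  -20.23820852]), np.float64(-0.9373561894481627))
['top'] (array([508.06121162, 136.60001551,  10.57592284]), np.float64(-0.9690457034054566))
['top'] (array([508.84512869, 136.8823487 ,  12.16735112]), np.float64(-0.9674764322729513))
['side'] (array([509.70818377, 136.17355277,  30.57318927]), np.float64(-0.9170763206303916))
['side'] (array([510.41544906, 134.94718528,  27.25887311]), np.float64(-0.9158707394557997))
['top', 'side'] (array([508.70069192, 136.48195443,  11.31368818]), np.float64(-1.867336970719633))
['top', 'side'] (array([508.56682282, 136.67222705,  11.8239846 ]), np.float64(-1.8659571433997972))
```

```bash
cat >> h.py <<'E'
def R(deg):
    c,s=np.cos(np.radians(deg)),np.sin(np.radians(deg)); return np.array([[c,s,0],[s,-c,0],[0,0,-1.]])
E
python3 - <<'E'
from h import *
print(manip.get_clock())
for o in(0,180):
  for n,p,a in(("lamp",(508.7,136.6,73),11.3),("sock",(559,-182,120),-20),("mid",(559,-182,99),-70),("end",(559,-182,99),-120)):
    q=manip.inverse_kinematics(p,R(a+o)); print(o,n,None if q is None else np.round(q,1))
E
```

```text
0.9
0 lamp [  -1.4   29.5  -25.5  115.8   19.8   38.8 -118.3]
0 sock [ 12.2  27.8  -0.3 107.5   0.2  44.7 -98.2]
0 mid [   3.9   29.8   10.5  108.8   -7.8   42.1 -141.1]
0 end [ 58.5  49.4 -68.3 105.1  51.7  63.9 120.8]
180 lamp [ 11.5  33.8 -42.4 114.9  32.9  43.7  50.5]
180 sock [ 36.5  31.4 -32.4 105.8  21.7  49.   63.5]
180 mid [ 32.1  31.9 -26.4 106.8  19.2  45.7  15.5]
180 end [ 24.7  30.4 -16.6 107.3  12.   44.  -28.5]
```

```bash
python3 - <<'E'
from h import *
p=np.array([508.7,136.6,0]); r=R(191.3)
manip.command_gripper(60,30)
manip.goto(p+[0,0,150],r)
manip.move_straight(p+[0,0,72],velocity=120)
print(manip.get_ee_pos(),manip.get_wrist_force())
manip.command_gripper(10,35)
print(manip.get_finger_gap(),manip.get_finger_force(),manip.get_torque(),manip.get_clock())
manip.move_straight(p+[0,0,125],velocity=100)
print(manip.get_finger_gap(),manip.get_wrist_force(),manip.get_clock())
manip.goto([559,-182,160],R(160))
print(manip.get_ee_pos(),manip.get_clock(),manip.get_finger_gap())
for c in("top","side"):
    im=grab_frame(c); cv2.imwrite(f"pics/{c}1.png",im[:,:,::-1])
T,Sd=grab_frame("top"),grab_frame("side")
print(fit_lamp({"side":Sd},559,-182,np.radians(-20),160-64),fit_lamp({"side":Sd},559,-182,np.radians(-30),160-64))
E
python3 - <<'E'
import cv2,numpy as np
from h import *
w=window("side",(559,-182,100),30);v=window("top",(559,-182,100),30)
f=lambda n,w:cv2.resize(crop(cv2.imread(n),w),(400,400),interpolation=cv2.INTER_CUBIC)
cv2.imwrite("pics/c2.png",np.hstack([f("pics/top1.png",v),f("pics/side1.png",w)]))
E
```

```text
[509.0119841  136.98694778  72.40583986] [ 0.52119435 -0.18706241 -0.39543183]
21.792697201810842 34.95865523815155 [-0.78952049 -0.38121106  0.03057065] 5.8083
21.807831380225764 [ 0.91479613  0.8194137  -1.04082955] 6.4917
[ 559.12279148 -179.63897984  159.91992089] 7.725 21.925336438359718
(array([ 546.972156  , -174.90951164,  -63.59503199]), np.float64(-0.8921528189468944)) (array([ 550.55816746, -182.35009329,  -63.27215676]), np.float64(-0.8988625727832581))
```

View pics/c2.png

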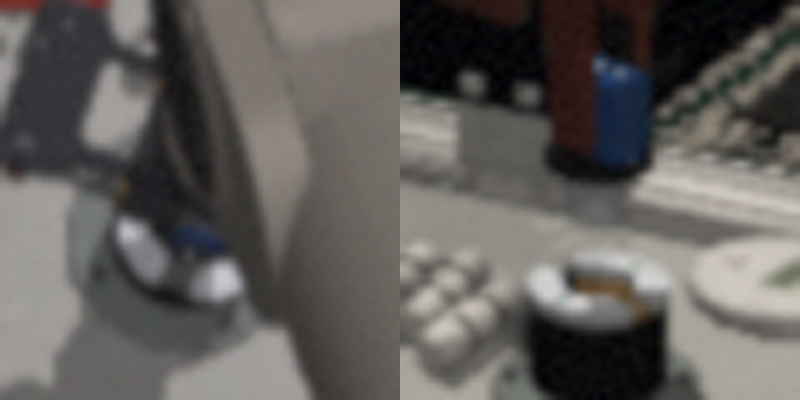

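```bash
python3 - <<'E'
from h import *
print(manip.get_ee_pos(),manip.get_clock(),manip.get_wrist_force(),manip.get_torque())
r=manip.get_ee_rot(); print(np.degrees(np.arctan2(r[1,0],r[0,0])),r[:,2])
Sd=cv2.imread("pics/side0.png")[:,:,::-1]
print(fit_socket(Sd,559,-182,np.radians(-20),"side"))
print(proj("side",[(559,-182,60),(559,-182,122),(559,-180,96)]), window("side",(559,-182,100),30))
manip.move_straight([559,-182,140],R(160),velocity=80)
manip.sleep(.2);print(manip.get_ee_pos(),manip.get_clock(),manip.get_wrist_force())
E
```

```text
[ 559.23396489 -180.1980921   160.01845498] 7.925 [ 0.2813131  -0.05929762 -2.33779522] [ 0.03313283 -0.15272613  0.01194309]
160.17259849983307 [ 2.22419042e-05  5.29119762e-04 -9.99999860e-01]
(array([ 563.50105584, -186.2171795 ,  -22.69834463]), np.float64(-0.5936438330065269))
[[256.98271951 168.06593268]
 [257.28534477 149.95294945]
 [256.87123551 157.88811273]] (np.int64(227), np.int64(126), 60, 60)
[ 559.24670861 -182.02191778  140.28572403] 8.525 [ 0.11701078 -0.39898042 -1.97992253]
```

```bash
python3 - <<'E'
from h import *
f0=manip.get_wrist_force()
for z in(126,121,118,115,112,109):
    manip.move_straight([559,-182,z],R(160),velocity=40); 
    f=manip.get_wrist_force()-f0; print(z,np.round(manip.get_ee_pos(),1),np.round(f,1),np.round(manip.get_torque(),2),manip.get_clock())
    if f[2]>12 or np.hypot(*f[:2])>12: break
E
```

```text
126 [ 558.8 -181.9  125.7] [-0.8  0.6  0.7] [-0.02 -0.09 -0.09] 9.025
121 [ 558.8 -182.   120.7] [-0.5  0.9  0.4] [ 0.05 -0.12 -0.01] 9.3
118 [ 559.  -182.2  117.9] [-0.1  0.1  0.4] [-0.08 -0.16  0.  ] 9.55
115 [ 559.  -182.2  114.8] [ 0.6  0.5 -0. ] [-0.15 -0.23 -0.09] 9.8
112 [ 559.  -182.2  111.8] [ 0.5 -0.4  0.2] [-0.32 -0.39 -0.  ] 10.05
109 [ 559.3 -182.1  109. ] [ 0.9 -1.   0.8] [-0.19 -0.47 -0.03] 10.3
```

```bash
python3 - <<'E'
from h import *
f0=np.array([.2,-.2,-2])
for z in(106,103,101,100,99,98.4,97.8):
    manip.move_straight([559,-182,z],R(160),velocity=25); 
    f=manip.get_wrist_force()-f0; print(z,np.round(manip.get_ee_pos(),1),np.round(f,1),np.round(manip.get_torque(),2),round(manip.get_finger_gap(),2),manip.get_clock())
    if f[2]>14 or np.hypot(*f[:2])>12: break
manip.sleep(.15); print(manip.get_wrist_force()-f0)
im=grab_frame("side"); cv2.imwrite("pics/c3.png",cv2.resize(crop(im,window("side",(559,-182,70),35))[:,:,::-1],(500,500),interpolation=cv2.INTER_CUBIC))
E
```

```text
106 [ 559.3 -182.1  106.1] [ 1.  -1.1  2.6] [-0.26 -0.48 -0.02] 21.64 10.5667
103 [ 559.3 -182.   103.1] [ 0.5 -1.4  3.9] [-0.26 -0.51  0.  ] 21.67 10.8333
101 [ 559.3 -182.   101.1] [ 1.1 -0.7  4.6] [-0.34 -0.6   0.06] 21.98 11.0833
100 [ 559.3 -182.1  100.2] [ 0.5 -0.7  6.3] [-0.3  -0.52  0.08] 22.1 11.3333
99 [ 559.3 -182.1   99.2] [ 1.9 -2.1  7.3] [-0.34 -0.52 -0.01] 21.87 11.5833
98.4 [ 559.3 -182.1   98.6] [ 0.3 -1.2  7.2] [-0.35 -0.48 -0.  ] 21.97 11.8333
97.8 [ 559.3 -182.1   98.1] [ 0.3 -2.2  7.7] [-0.33 -0.39 -0.01] 21.6 12.0833
[ 1.23957106 -1.36051124  7.28007482]
```

View pics/c3.png

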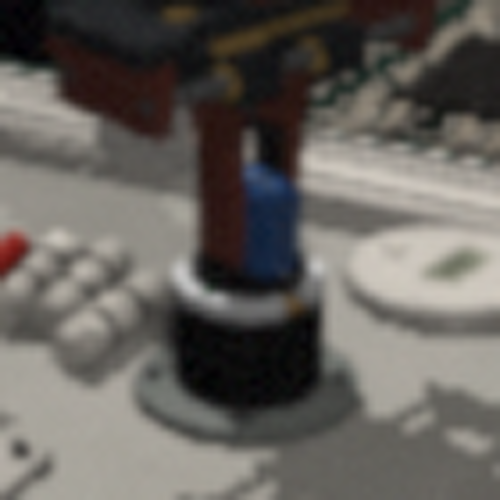

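```bash
python3 - <<'E'
from h import *
f0=np.array([.2,-.2,-2])
manip.command_gripper(10,45)
q=np.array(manip.get_q()); print(np.round(q,1))
a=lambda:np.degrees(np.arctan2(*manip.get_ee_rot()[[1,0],0]))
a0=a(); s=None
for k in(8,25,40,55,70,80,86):
    t=q.copy(); t[6]-=k; manip.movej(t)
    f=manip.get_wrist_force()-f0; print(k,round(a()-a0,1),np.round(manip.get_ee_pos(),1),np.round(f,1),np.round(manip.get_torque(),2),round(manip.get_finger_gap(),2),manip.get_clock())
    if a()-a0>2 or np.abs(f).max()>20: break
E
```

```text
[ 46.8  38.1 -47.5 105.8  35.2  52.   52.7]
8 -7.9 [ 559.  -182.4   98.1] [ 0.1 -2.6  7.8] [-0.46 -0.14  0.07] 22.22 12.7583
25 -24.9 [ 558.7 -182.8   98. ] [-1.5 -3.   7.5] [-0.63  0.02  0.08] 22.16 13.1417
40 -39.9 [ 558.7 -182.7   98.1] [-0.4 -2.5  8.2] [-0.67  0.05  0.08] 21.72 13.5
55 -54.8 [ 558.9 -182.7   98.1] [ 0.5 -3.5  6.9] [-0.7  -0.13  0.16] 22.22 13.8583
70 -69.8 [ 559.1 -182.7   98.1] [-0.3 -2.3  7.9] [-0.66 -0.24  0.21] 21.99 14.2167
80 -79.7 [ 559.2 -182.7   98.1] [-0.1 -2.   6.7] [-0.9  -0.28  0.21] 21.68 14.5083
86 -85.7 [ 559.2 -182.7   98.1] [ 1.3 -3.5  6.7] [-1.11 -0.37  0.24] 21.5 14.7583
```

```bash
python3 - <<'E'
from h import *
q=np.array(manip.get_q())
for k in(2,4,6):
    t=q.copy(); t[6]-=k; manip.movej(t); manip.sleep(.2)
    tz=np.mean([manip.get_torque()[2] for _ in range(5)]); print(k,tz,manip.get_wrist_force(),manip.get_ee_pos(),manip.get_clock())
    if tz>.5: break
im=grab_frame("side"); cv2.imwrite("pics/c4.png",cv2.resize(crop(im,window("side",(559,-182,70),35))[:,:,::-1],(500,500),interpolation=cv2.INTER_CUBIC))
E
```

```text
2 0.18125421159871977 [ 1.14250203 -3.62946057  5.1453168 ] [ 559.22203442 -182.71669819   98.08399603] 15.2083
4 0.2035221798605487 [ 1.07862909 -3.45035106  3.76226632] [ 559.261615   -182.73059697   98.08142223] 15.6583
6 0.4749179819090922 [ 1.27126745 -3.84904334  4.64953088] [ 559.28307514 -182.71914777   98.09008289] 16.1083
```

View pics/c4.png

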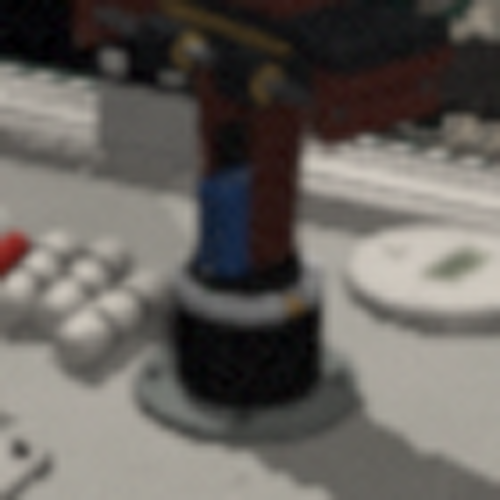

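The turning moment jumped from 0.20 to 0.47 N m at 92°, so the lamp has reached the stop. The picture shows the collar on the rim at about (245, 280), with the bar turned and still gripped.

```bash
python3 -c "
from bench import manip
print(manip.get_finger_force(),manip.get_clock()); print(manip.hand_in())"
```

```text
45.016778111457825 16.1583
the job is handed in; nothing more can be done
None
```

The blue lamp is in the socket, pushed down with its collar on the rim and turned about 92° clockwise to the stop, still gripped at 45 N; I handed the job in at 16.2 s, and no verdict was returned.

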